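Put the check weights back in their graded block

TASK

The scale has been checked, so put away the two check weights that are still out: the 200 g one standing on the scale's platter and the 500 g one lying on its side on the table. Set each one upright, knob up, fully down in the socket of the wooden block that fits its diameter, without dropping it. Leave the two weights that are already in the block in their sockets, and do not tip over or push away the jars, tins and other things on the table.

Things in the scene. Friction and masses are not known exactly. Their poses are not given: they have to be found in the camera images.
- weight_200g: A polished stainless steel check weight with a knob, 200 g: round body 28 mm in diameter with a 1.5 mm bevelled foot edge, shoulder 32 mm above the foot, then a neck 12 mm and a round knob 18 mm in diameter from 38 to 46 mm, flat top. Origin: centre of the underside; z runs along its axis towards the knob. It stands upright on the scale's platter.
- weight_500g: A polished stainless steel check weight with a knob, 500 g: round body 38 mm in diameter with a 1.5 mm bevelled foot edge, shoulder 42 mm above the foot, then a neck 17 mm and a round knob 24 mm in diameter from 51 to 61 mm, flat top. Origin: centre of the underside; z runs along its axis towards the knob. It lies on its side on the table, knob to the left (+y, within 35 degrees), and may roll if pushed. Centre of mass 24 mm from the foot.
- block: Dark hardwood weight block, fixed, 74 x 221.5 x 22 mm. Origin: centre of the underside; y runs along the row of five round blind sockets, from the smallest (-y end) to the largest (+y end); z up. All sockets lie on its middle line, 14 mm deep. Row centres at y = -91, -59.5, -23, 21.5, 76 mm.
- block_hole0 (a point): Centre of the mouth of the first, smallest round socket of the block, 19.5 mm in diameter, for the 50 g weight (18 mm): level with the block's top, 14 mm above the socket's flat floor. Occupied.
- block_hole1 (a point): Centre of the mouth of the second round socket of the block, 23.5 mm in diameter, for the 100 g weight (22 mm): level with the block's top, 14 mm above the socket's flat floor. Empty and stays empty: that weight is away.
- block_hole2 (a point): Centre of the mouth of the third, middle round socket of the block, 29.5 mm in diameter, for the 200 g weight (28 mm): level with the block's top, 14 mm above the socket's flat floor. Empty at the start.
- block_hole3 (a point): Centre of the mouth of the fourth round socket of the block, 39.5 mm in diameter, for the 500 g weight (38 mm): level with the block's top, 14 mm above the socket's flat floor. Empty at the start.
- block_hole4 (a point): Centre of the mouth of the fifth, largest round socket of the block, 49.5 mm in diameter, for the 1 kg weight (48 mm): level with the block's top, 14 mm above the socket's flat floor. Occupied.
- weight_50g: Check weight of the same shape, 18 mm in diameter and 30 mm high, standing in the smallest socket. Stays there. Origin: centre of its underside.
- weight_1kg: Check weight of the same shape, 48 mm in diameter and 77 mm high, standing in the largest socket, its knob 63 mm above the block's top. Stays there. Origin: centre of its underside.
- scale: White portion scale, fixed, 250 x 220 mm, with a sloped display console along its -x edge. Origin: centre of the underside; z up. Its steel platter, 180 (x) x 200 (y) mm, is centred 30 mm to +x of the origin; its flat top is 60 mm above the table and does not give. The console is up to 50 mm high.
- jar_tall: Bystander: clip-top preserving jar, 80 mm in diameter, 135 mm high. Origin: centre of the underside.
- jar_low: Bystander: clip-top preserving jar, 86 mm in diameter, 100 mm high. Origin: centre of the underside.
- tin_large: Bystander: food tin, 74 mm in diameter, 108 mm high. Origin: centre of the underside.
- tin_small: Bystander: food tin, 66 mm in diameter, 80 mm high. Origin: centre of the underside.
- tape_roll: Bystander: roll of packing tape lying flat, 100 mm in diameter, 48 mm high. Origin: centre of the underside.
- marker: Bystander: felt marker lying on the table, 130 mm long, 16 mm thick. Origin: under its middle; x along the marker.
- stamp: Bystander: hand stamp, 50 x 30 mm foot, 66 mm high, standing upright. Origin: centre of the underside.
Things that resemble listed ones, but are neither listed nor needed, are in the scene too. What is shaped like the weight_500g but red, turquoise or yellow is not meant.

How it is judged:
By the outcome, as a careful person would: the job done as asked, in the order asked, and still so for the second after the job is handed in, with the robot touching nothing.
It also fails if it takes over 67 s, if anything falls off the work surface, if the arm or the gripper's body presses on something with over 40 N, if the wrist force passes 120 N, or if a joint passes its speed limit or range.

ROBOT

A 6-joint arm with a two-finger parallel gripper is mounted at the origin on the work surface. World frame = base frame: x ahead of the robot, y to its left, z up, the work surface at z = 0. Lengths are in m, angles in degrees, forces in N, time in s.
With the tool pointing down it reaches from about 0.375 to 0.75 m from the base axis. Payload 9 kg.
Tool frame: the origin (TCP) lies midway between the tips of the shut fingers; the grasp point (between the pads) lies 19 mm behind it; y points along the fingers, z is the direction in which the jaws open and shut, and the axes are right-handed (so a half turn about y gives the same grasp; the last joint's range is limited). The gripper opens to 85 mm and grips with 20 to 120 N. Pads are 22 mm wide; open, the fingers measure 114 mm over their backs; the gripper's body (76 mm by 85 mm) begins 54 mm behind the grasp point. The pads swing forward as they close: fully open they stand 13 mm farther back than shut.
Start: joints at [52.729, 5.964, 5.575, 89.605, 0, 77.527], TCP at [0.252, 0.545, 0.231] pointing down, gripper open.
Joint ranges: [-171.21, 171.21], [-48.23, 106.86], [-62.78, 66.21], [-105.2, 120.99], [-86.42, 89.51], [-180, 180]. Speed limits (degrees/s): [127.2, 127.2, 147.25, 180, 180, 180].

INTERFACE

Orientations are given as [roll, pitch, yaw] about the fixed x, y, z axes, in that order (R = Rz(yaw) Ry(pitch) Rx(roll)).
In Python, from rig import manip, capture, order, models gives the robot as it stands. The module is installed in compiled form; this text tells all that it offers.
- The arm moves only by the tool drive_tool, never from a script. Its argument "series" is one flat list of numbers, 6 for each row, row after row: the shift along the world's x, y, z in cm, then the turn, a rotation vector about the world's x, y, z in degrees. In form: [x, y, z, rx, ry, rz, x, y, z, rx, ry, rz, ...]. A call has 1 to 8 rows; each row shifts and turns the commanded pose from where the row before left it; what a row does not reach is not made up. A row lasts 1/8 s, in which the tool goes at most 62.5 mm and 10.7 degrees, less where a joint would pass 70% of its speed; a pose out of reach is approached as far as the arm can. A call with a gripper value outside its range is refused whole. "fingers" is the closure, from -1 (fully open) to 1 (shut), set as the call begins (left out, the last holds). The fingers move at their own pace and stop on an object; "squeeze" is the grip in N (left out, the last holds). Time passes only in rows, so rows that do not move let the fingers close. It gives the time, the measured TCP pose, the force and the opening at its end, in the units of the state.
- manip.state(): the state, without advancing time (a new reading comes with each control period).
- capture(name): name is "side" or "top"; returns a dict with "img" (400x640x3 uint8, red, green, blue), "fx", "fy", "cx", "cy" (pixels), "dist_coeffs" ([k1, k2, p1, p2, k3] as OpenCV has them; the pictures are not rectified), "extrinsics" (4x4, takes a point from world to camera coordinates). Camera axes: x right, y down, z forward; pixel columns grow to the right and rows downward; lengths in m; the calibration is good to about 2 mm. A picture is of the moment at which its call begins. There is no depth.
- order.hand_in(): hands the job in, once; it reports no verdict.
Trained networks look in a picture, given as the dict that the camera call returned (one of the last four; its "shot" number tells which), for a name from the list of things; names that differ only in an ending like _2 or _b are one class to them, and where a whole thing is asked for, a point or a joint stands for the part that bears it (a point fixed in the world has none). Each returns a list of dicts, best first, with "p" (0 to 1); they miss things now and then, are a little off and sometimes report something else, mostly with a low value. They report only what shows in the picture. A call takes as long as a camera call. They do not tell look-alikes from the thing itself.
- models.spot_in(picture, thing): "location" ([x, y, z] in m, in world coordinates, good to about 4 mm: the middle of the surface that is visible of it).
- models.trace(picture, thing): "pixels" (400x640 bool, what is visible of it).
The state is a dict: "t": time; "joint_positions": joint angles; "dq": joint speeds; "joint_torque": joint torques, N m; "tool_pos": TCP position; "tcp_rot": TCP orientation; "contact_force": force on the tool from outside, world axes, zero at the start; "moment": the same for the moment, N m; "gripper_width": opening from 0.0 (shut) to 1.0 (fully open).
Only numpy, scipy, OpenCV 4.12 (cv2) and the standard library are available. Lean on these libraries where they do the work, as an engineer would, in place of code of your own. Each camera call takes 0.05 s, during which the arm holds its last target.

## Working session

There is one attempt and no reset: what is moved stays moved. The work goes in short steps, Python scripts to look and compute and a tool call to move; the robot and the scene stay as the last step left them, time stands still between calls to the robot, and variables do not carry over. Pictures are saved under pics/ and viewed, and the job is handed in when it is done.

Besides the shell and the picture viewer there is one more tool, called after "Emit:" by a JSON object that holds its "api" and its "payload", one argument or row to a line. drive_tool: Moves the arm, as the interface text tells. Its arguments: {"type":"object","properties":{"series":{"type":"array"},"fingers":{"type":"number"},"squeeze":{"type":"number"}},"required":["series"]}

```bash
mkdir -p pics; ls; cat > h.py <<'E'
import numpy as np, cv2
from rig import manip, capture, order, models
np.set_printoptions(precision=4,suppress=True)
def save(c,n,crop=None,s=1):
    im=c["img"][:,:,::-1]
    if crop: x0,y0,x1,y1=crop; im=im[y0:y1,x0:x1]
    im=cv2.resize(im,None,fx=s,fy=s,interpolation=cv2.INTER_CUBIC); cv2.imwrite("pics/"+n+".png",im)
def K(c): return np.array([[c["fx"],0,c["cx"]],[0,c["fy"],c["cy"]],[0,0,1.]])
def proj(c,P):
    E=np.array(c["extrinsics"]); P=np.atleast_2d(np.array(P,float))
    r,_=cv2.Rodrigues(E[:3,:3]); return cv2.projectPoints(P.reshape(-1,1,3),r,E[:3,3],K(c),np.array(c["dist_coeffs"],float))[0].reshape(-1,2)
def onz(c,px,z):
    E=np.array(c["extrinsics"]); R=E[:3,:3];t=E[:3,3]
    u=cv2.undistortPoints(np.array(px,float).reshape(-1,1,2),K(c),np.array(c["dist_coeffs"],float)).reshape(-1,2)
    d=np.c_[u,np.ones(len(u))]@R; o=-R.T@t
    return o+d*((z-o[2])/d[:,2])[:,None]
E
python3 - <<'E'
from h import *
print(manip.state())
for n in("top","side"):
    c=capture(n); save(c,n+"0",s=1.25)
    E=np.array(c["extrinsics"]); print(n,-E[:3,:3].T@E[:3,3],E[:3,:3],c["fx"])
    for th in("weight_200g","weight_500g","block","block_hole2","block_hole3","scale","weight_50g","weight_1kg","jar_tall","jar_low","tin_large","tin_small","tape_roll","marker","stamp"):
        r=models.spot_in(c,th)
        print(th,[(np.round(d["location"],3).tolist(),round(d["p"],2),proj(c,d["location"])[0].round().tolist()) for d in r[:4]])
print(manip.state()["t"])
E
```

```text
pics
{'t': 0.0, 'joint_positions': array([52.7292,  5.9976,  5.5268, 89.6057,  0.0019, 77.5266]), 'dq': array([-0.0333, -0.0559,  0.0095,  0.0496, -0.0353,  0.0297]), 'joint_torque': array([ -0.0017, -55.6925,  50.365 ,   0.0167,  -0.0005,   0.    ]), 'tool_pos': array([0.2514, 0.5444, 0.2305]), 'tcp_rot': array([-90.0743,   0.0183, -24.7974]), 'contact_force': array([ 0.1168, -0.8353,  0.0382]), 'moment': array([-0.0034,  0.0257, -0.0071]), 'gripper_width': 0.9959584946065104}
top [ 0.3897 -0.0377  1.0808] [[ 0.0265 -0.9993  0.0276]
 [-0.9913 -0.0298 -0.1285]
 [ 0.1292 -0.0239 -0.9913]] 450.2074121924387
weight_200g [([0.541, 0.326, 0.088], 0.65, [153.0, 188.0])]
weight_500g [([0.416, -0.178, 0.03], 0.95, [375.0, 251.0]), ([0.513, 0.004, 0.036], 0.93, [297.0, 207.0]), ([0.505, -0.11, 0.035], 0.92, [346.0, 212.0]), ([0.378, -0.076, 0.033], 0.82, [330.0, 266.0])]
block [([0.55, -0.327, 0.018], 0.81, [436.0, 197.0])]
block_hole2 [([0.547, -0.329, 0.021], 0.72, [437.0, 198.0])]
block_hole3 [([0.547, -0.329, 0.021], 0.72, [437.0, 198.0])]
scale [([0.52, 0.307, 0.058], 0.95, [165.0, 199.0
[... 1678 characters left out ...]
[344.0, 267.0]), ([0.364, 0.07, 0.011], 0.25, [254.0, 193.0])]
jar_tall [([0.717, 0.01, 0.098], 0.95, [382.0, 163.0]), ([0.542, -0.342, 0.02], 0.29, [359.0, 310.0])]
jar_low [([0.718, -0.154, 0.085], 0.66, [405.0, 211.0])]
tin_large [([0.689, -0.403, 0.098], 0.9, [442.0, 304.0])]
tin_small [([0.692, -0.289, 0.072], 0.77, [417.0, 262.0]), ([0.363, 0.07, 0.014], 0.42, [253.0, 192.0])]
tape_roll [([0.319, -0.286, 0.046], 0.83, [253.0, 306.0]), ([0.511, -0.004, 0.031], 0.63, [310.0, 197.0])]
marker [([0.613, -0.054, 0.014], 0.69, [351.0, 207.0]), ([0.517, 0.274, 0.058], 0.41, [291.0, 127.0])]
stamp [([0.364, 0.072, 0.014], 0.83, [253.0, 191.0]), ([0.691, -0.41, 0.097], 0.42, [445.0, 307.0])]
1.6
```

View pics/top0.png

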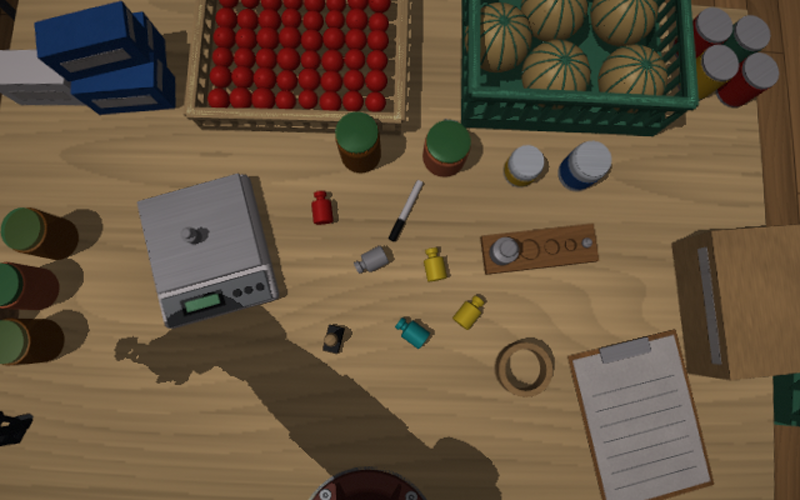

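View pics/side0.png

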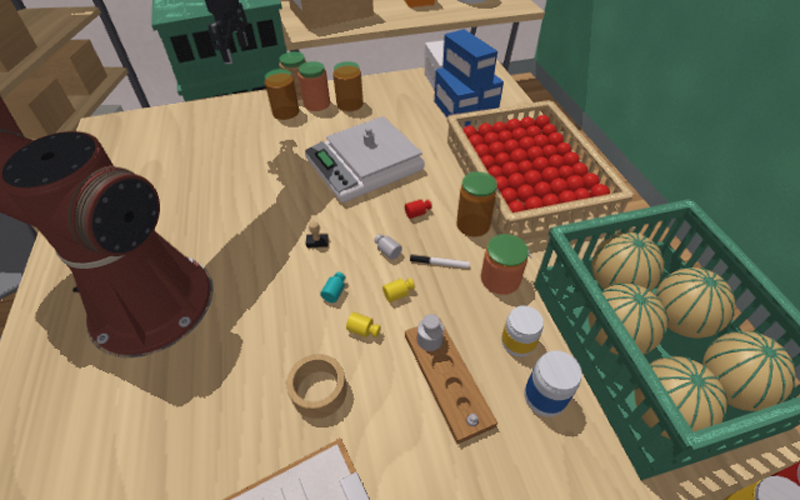

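Several things are shaped like the 500 g weight. In top-image pixels they are red (257,167), yellow (347,212), yellow (375,250), turquoise (330,266) and steel grey (298,208). Only the steel grey one fits the description, with its knob pointing left (+y). The 200 g weight is at (153,188), on the platter. I'll enlarge these to confirm.

```bash
python3 - <<'E'
from h import *
c=capture("top"); d=capture("side")
a=cv2.resize(c["img"][190:225,270:330],None,fx=6.5,fy=6.5,interpolation=3)
b=cv2.resize(c["img"][170:205,125:185],None,fx=6.5,fy=6.5,interpolation=3)
e=cv2.resize(d["img"][180:215,280:340],None,fx=6.5,fy=6.5,interpolation=3)
f=cv2.resize(d["img"][90:125,265:325],None,fx=6.5,fy=6.5,interpolation=3)
cv2.imwrite("pics/c1.png",np.vstack([np.hstack([a,b]),np.hstack([e,f])])[:,:,::-1])
save(c,"blk",(380,175,485,225),7)
save(d,"blks",(315,235,405,360),4.6)
np.savez("c0.npz",t=c,s=d)
# masks
for n,x in(("top",c),("side",d)):
  for th in("weight_500g","weight_200g","weight_1kg","block"):
    for r in models.trace(x,th)[:6]:
        m=r["pixels"].astype(np.uint8); ys,xs=np.nonzero(m)
        print(n,th,round(r["p"],2),xs.mean().round(1),ys.mean().round(1),xs.min(),xs.max(),ys.min(),ys.max(),x["img"][ys,xs].mean(0).round())
E
```

```text
top weight_500g 0.9 375.0 249.6 363 386 237 262 [130. 109.  25.]
top weight_500g 0.84 297.3 207.4 284 310 196 218 [94. 90. 89.]
top weight_500g 0.75 330.0 265.6 317 342 254 278 [22. 86. 85.]
top weight_500g 0.73 257.0 166.8 249 266 152 179 [101.  19.  16.]
top weight_500g 0.65 347.7 212.5 341 356 198 224 [135. 113.  27.]
top weight_200g 0.56 152.7 187.8 145 161 181 194 [72. 70. 71.]
top weight_1kg 0.84 402.9 200.1 392 414 190 210 [96. 93. 95.]
top weight_1kg 0.58 356.8 117.8 338 377 95 141 [50. 62. 37.]
top weight_1kg 0.41 266.0 271.1 258 274 260 282 [53. 45. 36.]
top weight_1kg 0.36 469.1 193.7 466 472 191 197 [92. 89. 91.]
top block 0.59 434.3 198.2 384 478 179 218 [91. 61. 36.]
side weight_500g 0.82 289.7 259.5 277 304 249 269 [183. 160.  55.]
side weight_500g 0.81 333.7 165.8 324 345 159 174 [149.  49.  41.]
side weight_500g 0.79 266.5 229.5 256 276 217 241 [ 48. 127. 124.]
side weight_500g 0.78 317.8 230.6 306 331 223 240 [178. 155.  49.]
side weight_500g 0.71 310.1 196.6 300 320 187 206 [142. 136. 138.]
side weight_500g 0.49 343.8 266.0 334 354 252 280 [129. 123. 126.]
side weight_200g 0.57 294.5 109.8 290 299 102 117 [116. 111. 114.]
side weight_1kg 0.85 344.3 265.7 334 355 251 280 [130. 123. 125.]
side weight_1kg 0.23 361.7 309.6 324 397 261 354 [147. 106.  68.]
side block 0.91 361.4 309.7 324 397 262 354 [146. 106.  68.]
side block 0.33 377.3 335.3 373 381 331 340 [140. 133. 134.]
```

View pics/c1.png

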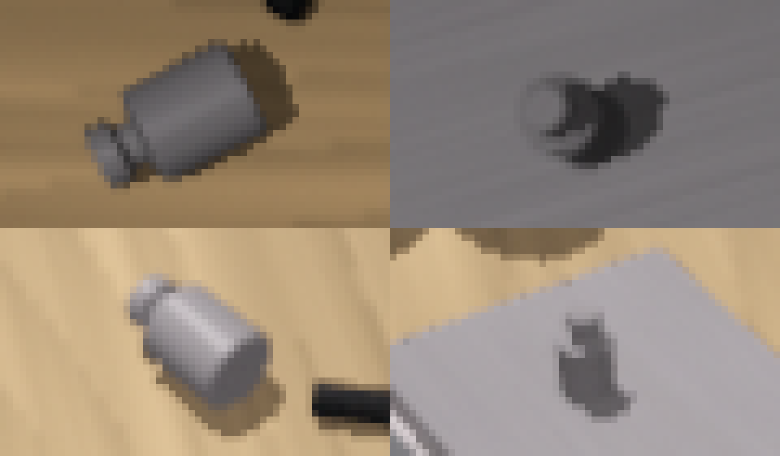

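View pics/blk.png

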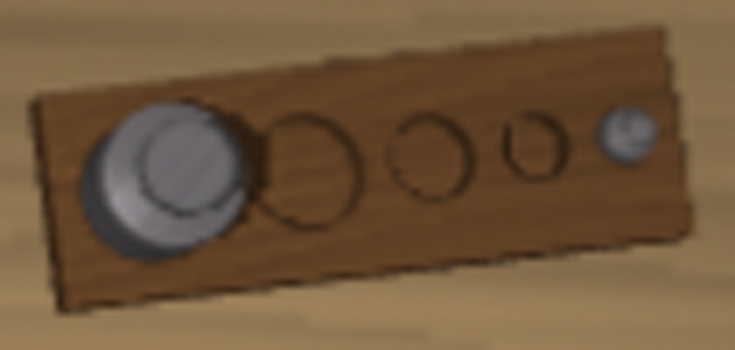

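View pics/blks.png

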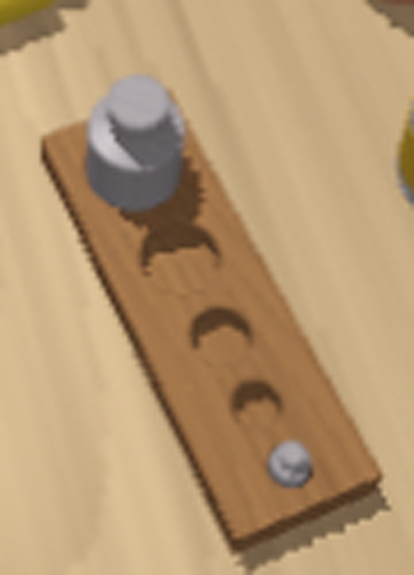

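The crop confirms it: the steel weight at top (298,208) lies with its knob to the left. The 200 g weight's knob is at about top (149,185). In the block the 1 kg weight is on the left end, followed by empty sockets at about (424,199), (441,197) and (456,196). Next I'll fit the poses.

```bash
cat > fit.py <<'E'
from h import *
from scipy.optimize import minimize, least_squares
def weight_prof(w):
    return dict(w200=[(0,12.5),(1.5,14),(32,14),(32,6),(38,6),(38,9),(46,9)],w500=[(0,17.5),(1.5,19),(42,19),(42,8.5),(51,8.5),(51,12),(61,12)],)[w]
def segs(w):
    p=weight_prof(w); return [p[0:3],p[3:5],p[5:7]]
def sil(c,w,o,R,box,ss=8):
    x0,y0,x1,y1=box; m=np.zeros(((y1-y0)*ss,(x1-x0)*ss),np.uint8)
    a=np.linspace(0,2*np.pi,48,endpoint=False)
    for s in segs(w):
        P=np.concatenate([np.c_[r*np.cos(a),r*np.sin(a),np.full(48,z)] for z,r in s])/1000
        q=proj(c,P@R.T+o)
        q=(q-[x0,y0]+.5)*ss
        cv2.fillConvexPoly(m,cv2.convexHull(np.round(q*16).astype(np.int32)),1,shift=4)
    return cv2.resize(m.astype(np.float32),(x1-x0,y1-y0),interpolation=cv2.INTER_AREA)
def lying(x,y,psi,r=.019):
    u=np.array([np.cos(psi),np.sin(psi),0]); v=np.array([-np.sin(psi),np.cos(psi),0])
    R=np.c_[v,[0,0,1.],u]; 
    if np.linalg.det(R)<0: R[:,0]*=-1
    return np.array([x,y,r]),R
E
python3 - <<'E'
from fit import *
z=np.load("c0.npz",allow_pickle=True); t=z["t"].item(); s=z["s"].item()
T=capture("top");S=capture("side")
def best(c,th,near):
    L=[r["pixels"] for r in models.trace(c,th)]
    def dist(m): ys,xs=np.nonzero(m); return np.hypot(xs.mean()-near[0],ys.mean()-near[1])
    return min(L,key=dist).astype(np.float32)
mk={}
for c,n,p5,p2 in((T,"t",(297,207),(152,188)),(S,"s",(310,197),(294,109))):
    mk[n]=(best(c,"weight_500g",p5),best(c,"weight_200g",p2))
np.savez("m.npz",**{k+str(i):v[i] for k,v in mk.items() for i in(0,1)})
def cost(c,m,w,o,R):
    ys,xs=np.nonzero(m); b=(xs.min()-8,ys.min()-8,xs.max()+9,ys.max()+9)
    return np.abs(sil(c,w,o,R,b)-m[b[1]:b[3],b[0]:b[2]]).sum()/m.sum()
for nm,cs in(("top","t"),("side","s"),("both","ts")):
    C={"t":T,"s":S}
    f5=lambda p:sum(cost(C[k],mk[k][0],"w500",*lying(p[0]/100,p[1]/100,p[2])) for k in cs)
    r=minimize(f5,[51.1,-2.5,1.85],method="Nelder-Mead",options=dict(initial_simplex=[[51.1,-2.5,1.85],[52.1,-2.5,1.85],[51.1,-1.5,1.85],[51.1,-2.5,2.1]]))
    print(nm,"500 foot",r.x[:2],np.degrees(r.x[2]),r.fun)
    f2=lambda p:sum(cost(C[k],mk[k][1],"w200",np.array([p[0]/100,p[1]/100,.06]),np.eye(3)) for k in cs)
    r=minimize(f2,[54.1,32.5],method="Nelder-Mead",options=dict(initial_simplex=[[54.1,32.5],[55.1,32.5],[54.1,33.5]]))
    print(nm,"200",r.x,r.fun)
# block by holes
def cp(pts,x0,y0,s): return np.array([[x0+(u+.5)/s-.5,y0+(v+.5)/s-.5] for u,v in pts])
top=cp([(310,171),(431,157),(536,147)],380,175,7)
P=onz(T,top,.022); print("holes top",P[:,:2])
Y=np.array([21.5,-23,-59.5])/1000
def fitb(P):
    f=lambda q:(np.c_[q[0]-np.sin(q[2])*Y,q[1]+np.cos(q[2])*Y]-P[:,:2]).ravel()
    r=least_squares(f,[.55,-.33,0]); return r.x,r.fun*1000
print(fitb(P))
cor=cp([(36,98),(664,28)],380,175,7); print("corners",onz(T,cor,.022)[:,:2])
# overlay
def draw(c,q,n,crop,sc):
    im=cv2.resize(c["img"][crop[1]:crop[3],crop[0]:crop[2]],None,fx=sc,fy=sc,interpolation=3)[:,:,::-1].copy()
    a=np.linspace(0,2*np.pi,60)
    R=np.array([[np.cos(q[2]),-np.sin(q[2])],[np.sin(q[2]),np.cos(q[2])]])
    for y,d in zip((-91,-59.5,-23,21.5,76),(19.5,23.5,29.5,39.5,49.5)):
        pl=np.c_[d/2*np.cos(a),y+d/2*np.sin(a)]/1000@R.T+q[:2]
        px=(proj(c,np.c_[pl,np.full(60,.022)])-crop[:2]+.5)*sc-.5
        cv2.polylines(im,[np.round(px).astype(int).reshape(-1,1,2)],1,(0,255,0),1)
    b=np.array([[37,110.75],[37,-110.75],[-37,-110.75],[-37,110.75]])/1000@R.T+q[:2]
    px=(proj(c,np.c_[b,np.full(4,.022)])-crop[:2]+.5)*sc-.5
    cv2.polylines(im,[np.round(px).astype(int).reshape(-1,1,2)],1,(0,255,255),1)
    cv2.imwrite("pics/"+n+".png",im)
q=fitb(P)[0]
draw(T,q,"ovt",(380,175,485,225),7); draw(S,q,"ovs",(315,235,405,360),4.6)
print(manip.state()["t"])
E
```

```text
top 500 foot [52.7293 -1.7304] 118.96600140379691 0.09279614686965942
top 200 [54.2743 33.1814] 0.06628023833036423
side 500 foot [52.5825 -1.3714] 117.24996757454169 0.103452168405056
side 200 [54.1 32.5] 1.0
both 500 foot [52.6861 -1.6435] 118.53353432786515 0.253582239151001
both 200 [54.2743 33.1814] 1.0662802457809448
holes top [[ 0.5437 -0.2969]
 [ 0.5498 -0.3391]
 [ 0.5545 -0.376 ]]
(array([ 0.5466, -0.3172,  0.1357]), array([-0.0143,  0.9853, -0.1474, -0.8753,  0.1616, -0.11  ]))
corners [[ 0.566  -0.202 ]
 [ 0.5977 -0.4222]]
2.4
```

View pics/ovt.png

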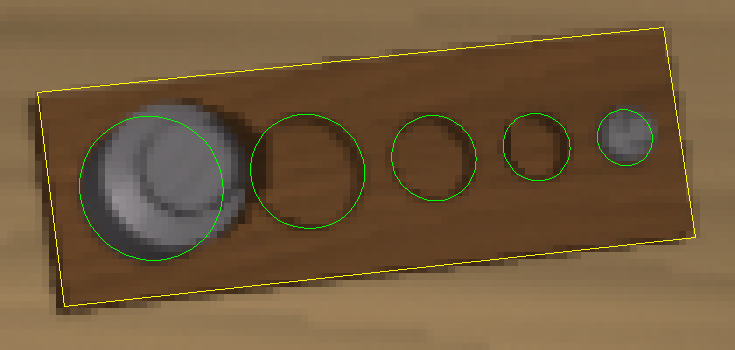

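View pics/ovs.png

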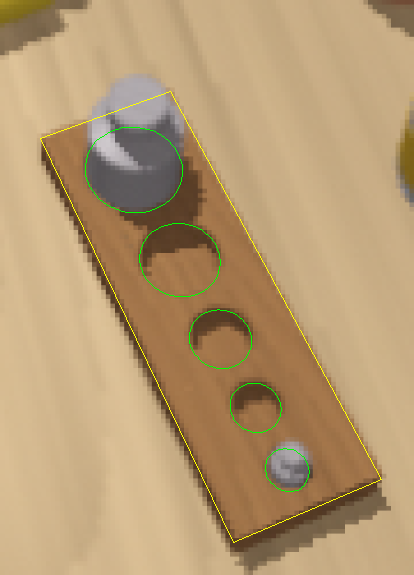

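The block fit matches in both views. Next I'll check the 200 g fit in the side view.

```bash
python3 - <<'E'
from fit import *
z=np.load("c0.npz",allow_pickle=True); t=z["t"].item(); s=z["s"].item()
out=[]
for c,b,o,w,R in((t,(130,170,180,205),[.5427,.3318,.06],"w200",np.eye(3)),(s,(270,90,320,125),[.5427,.3318,.06],"w200",np.eye(3)),(s,(285,180,335,215),*[lying(.5265,-.016,np.radians(118.3))[0]],"w500",lying(0,0,np.radians(118.3))[1]),(t,(272,190,322,225),lying(.5265,-.016,np.radians(118.3))[0],"w500",lying(0,0,np.radians(118.3))[1])):
    im=cv2.resize(c["img"][b[1]:b[3],b[0]:b[2]],None,fx=8,fy=8,interpolation=3)[:,:,::-1].copy()
    m=cv2.resize(sil(c,w,np.array(o),R,b),None,fx=8,fy=8)>.5
    cs,_=cv2.findContours(m.astype(np.uint8),0,2); cv2.drawContours(im,cs,-1,(0,255,0),1); out.append(im)
cv2.imwrite("pics/ov2.png",np.vstack([np.hstack(out[:2]),np.hstack(out[2:])]))
E
```

```text
(no output)
```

View pics/ov2.png

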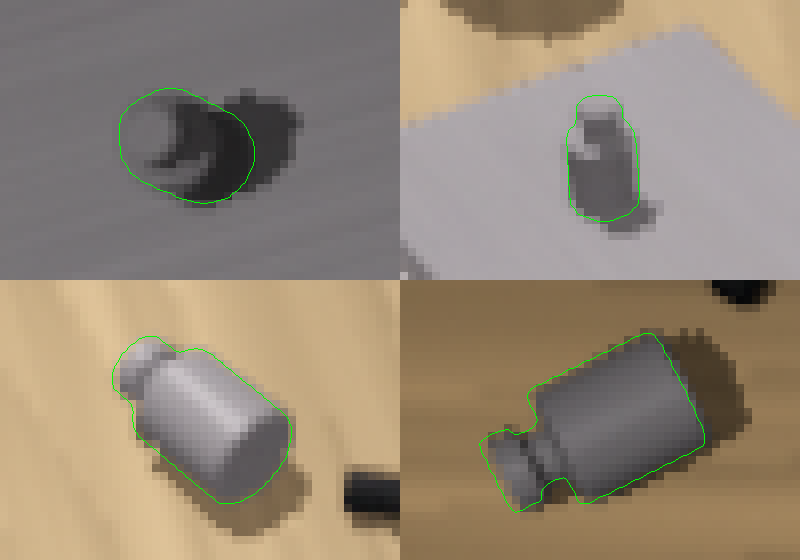

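Emit:
{"api": "drive_tool", "payload": {
  "series": [3.6,-2.7,-0.5,0,0,-7,3.6,-2.7,-0.5,0,0,-7,3.6,-2.7,-0.5,0,0,-7,3.6,-2.7,-1,0,0,-7,3.6,-2.7,-1,0,0,-7,3.6,-2.7,-1,0,0,-7,3.7,-2.6,-1,0,0,-7,3.8,-2.4,-1,0,0,-7],
  "fingers": -1,
  "squeeze": 50
}}

```text
t: 3.4
tool_pos: [0.5438, 0.3317, 0.1661]
tcp_rot: [-90.0, 0.0, -81.0]
contact_force: [0.8, 0.1, -0.8]
gripper_width: 0.997
```

Emit:
{"api": "drive_tool", "payload": {
  "series": [-0.1,0,-4,0,0,-1.2,0,0,-3,0,0,0,0,0,-1.5,0,0,0,0,0,-0.45,0,0,0,0,0,0,0,0,0]
}}

```text
t: 4.03
tool_pos: [0.5421, 0.333, 0.0778]
tcp_rot: [-89.9, 0.0, -82.0]
contact_force: [-0.2, -0.1, 1.2]
gripper_width: 0.997
```

```bash
python3 - <<'E'
from h import *
t=capture("top");s=capture("side")
a=cv2.resize(t["img"][160:215,110:180],None,fx=5.5,fy=5.5,interpolation=3);b=cv2.resize(s["img"][80:135,260:330],None,fx=5.5,fy=5.5,interpolation=3)
cv2.imwrite("pics/g1.png",np.hstack([a,b])[:,:,::-1]); print(manip.state()["tool_pos"])
E
```

```text
[0.5424 0.3331 0.0783]
```

View pics/g1.png

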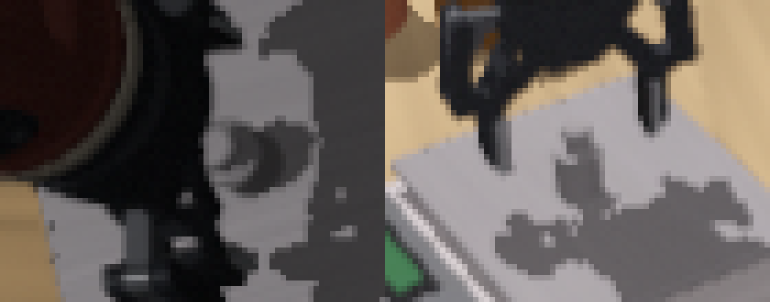

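The fingers straddle the weight. I'll trim slightly and close.

Emit:
{"api": "drive_tool", "payload": {
  "series": [0,-0.1,-0.2,0,0,0]
}}

```text
t: 4.25
tool_pos: [0.5424, 0.332, 0.076]
tcp_rot: [-89.9, 0.0, -82.0]
contact_force: [0.2, 0.6, -0.5]
gripper_width: 1.001
```

Emit:
{"api": "drive_tool", "payload": {
  "series": [0,0,0,0,0,0,0,0,0,0,0,0,0,0,0,0,0,0,0,0,0,0,0,0,0,0,0,0,0,0,0,0,0,0,0,0],
  "fingers": 1,
  "squeeze": 50
}}

```text
t: 5.0
tool_pos: [0.5419, 0.3318, 0.0752]
tcp_rot: [-90.0, 0.0, -82.0]
contact_force: [0.1, 0.1, 3.5]
gripper_width: 0.305
```

Emit:
{"api": "drive_tool", "payload": {
  "series": [0,0,1,0,0,0,0,0,3,0,0,0,0,0,4,0,0,0]
}}

```text
t: 5.38
tool_pos: [0.5406, 0.3313, 0.1546]
tcp_rot: [-90.2, -0.0, -82.0]
contact_force: [0.5, 0.4, -1.6]
gripper_width: 0.308
```

Emit:
{"api": "drive_tool", "payload": {
  "series": [0,-3,2,0,0,0,0,-5,1,0,0,0,0,-5.5,0,0,0,0,0,-5.5,0,0,0,0,0,-5.5,0,0,0,0,0,-5.5,0,0,0,0,0,-5.5,0,0,0,0,0,-5.5,0,0,0,0]
}}

```text
t: 6.38
tool_pos: [0.5412, -0.08, 0.1851]
tcp_rot: [-90.0, 0.0, -82.0]
contact_force: [0.9, -0.7, -1.6]
gripper_width: 0.306
```

Emit:
{"api": "drive_tool", "payload": {
  "series": [0,-5.5,0,0,0,0,0,-5.5,0,0,0,0,0,-5.5,0,0,0,0,0,-5.5,0,0,0,0,0,-3.0,-4,0,0,0,0.8,-1,-5,0,0,0,0,0,0,0,0,0,0,0,0,0,0,0]
}}

```text
t: 7.38
tool_pos: [0.55, -0.3381, 0.0965]
tcp_rot: [-90.0, -0.0, -82.0]
contact_force: [0.5, -0.5, -1.0]
gripper_width: 0.305
```

```bash
python3 - <<'E'
from h import *
t=capture("top");s=capture("side")
save(t,"p1t",(360,140,500,240),5.5); save(s,"p1s",(300,220,420,360),4.2); np.savez("c1.npz",t=t,s=s); print(manip.state())
E
```

```text
{'t': 7.475, 'joint_positions': array([-43.1505,  14.7145,   1.3959,  76.4698,   0.0065,  38.8056]), 'dq': array([ 0.0573, -0.1111, -0.1493, -0.4595, -0.0478, -0.0648]), 'joint_torque': array([ -0.2874, -62.5373,  49.9099,   0.0476,  -0.0062,   0.001 ]), 'tool_pos': array([ 0.5508, -0.3386,  0.0978]), 'tcp_rot': array([-89.8623,  -0.1608, -81.9563]), 'contact_force': array([-0.2733, -0.3962, -2.5623]), 'moment': array([-0.0176, -0.0153, -0.0131]), 'gripper_width': 0.3018443506417592}
```

View pics/p1t.png

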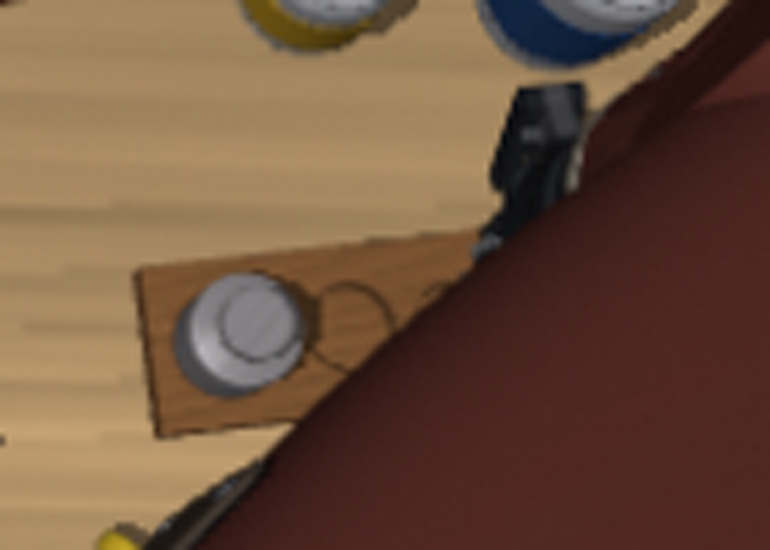

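View pics/p1s.png

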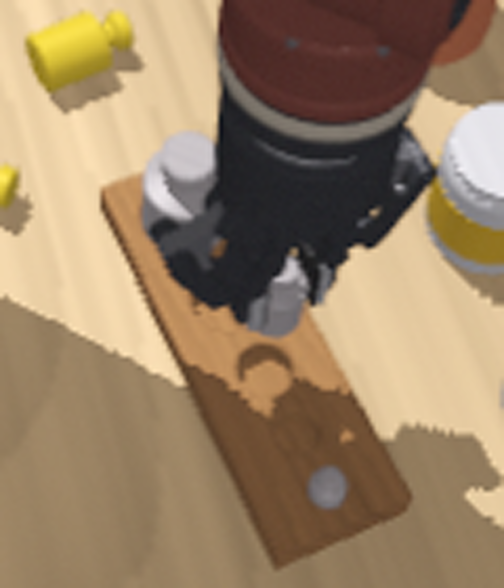

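```bash
python3 - <<'E'
from fit import *
z=np.load("c1.npz",allow_pickle=True); s=z["s"].item()
b=(340,270,400,330)
im=cv2.resize(s["img"][b[1]:b[3],b[0]:b[2]],None,fx=10,fy=10,interpolation=3)[:,:,::-1].copy()
m=cv2.resize(sil(s,"w200",np.array([.5508,-.3386,.0818]),np.eye(3),b),None,fx=10,fy=10)>.5
cs,_=cv2.findContours(m.astype(np.uint8),0,2); cv2.drawContours(im,cs,-1,(0,255,0),1)
a=np.linspace(0,2*np.pi,60)
px=(proj(s,np.c_[.5497+.01475*np.cos(a),-.3396+.01475*np.sin(a),0*a+.022])-b[:2]+.5)*10-.5
cv2.polylines(im,[np.round(px).astype(int).reshape(-1,1,2)],1,(0,255,255),1)
cv2.imwrite("pics/p1o.png",im)
E
```

```text
(no output)
```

View pics/p1o.png

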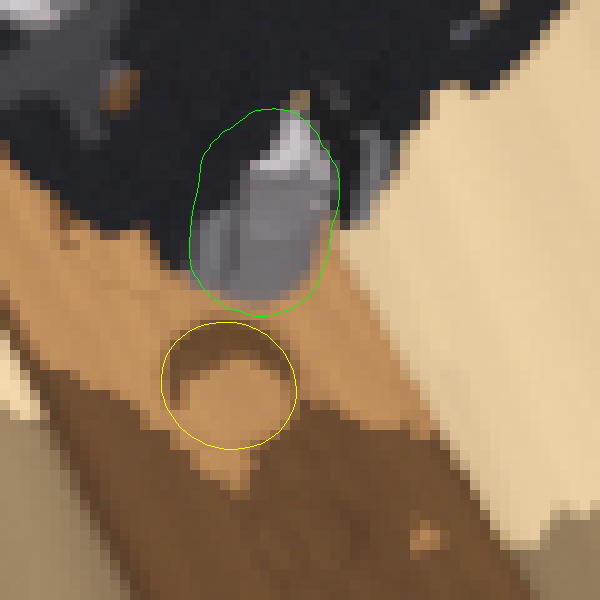

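Emit:
{"api": "drive_tool", "payload": {
  "series": [-0.1,-0.1,-2.5,0,0,0,0,0,-2,0,0,0,0,0,-0.8,0,0,0,0,0,0,0,0,0]
}}

```text
t: 7.98
tool_pos: [0.5485, -0.339, 0.0416]
tcp_rot: [-90.0, 0.0, -82.0]
contact_force: [0.0, -0.4, -2.5]
gripper_width: 0.304
```

```bash
cat > look.py <<'E'
from fit import *
import sys
def look(n,foot,w,hole,hr,b,R=np.eye(3),sc=10,cam="side"):
    s=capture(cam); zs=[]
    for i in range(1): zs.append(manip.state()["tool_pos"])
    im=cv2.resize(s["img"][b[1]:b[3],b[0]:b[2]],None,fx=sc,fy=sc,interpolation=3)[:,:,::-1].copy()
    raw=im.copy()
    m=cv2.resize(sil(s,w,np.array(foot),R,b),None,fx=sc,fy=sc)>.5
    cs,_=cv2.findContours(m.astype(np.uint8),0,2); cv2.drawContours(im,cs,-1,(0,255,0),1)
    a=np.linspace(0,2*np.pi,60)
    px=(proj(s,np.c_[hole[0]+hr*np.cos(a),hole[1]+hr*np.sin(a),0*a+.022])-b[:2]+.5)*sc-.5
    cv2.polylines(im,[np.round(px).astype(int).reshape(-1,1,2)],1,(0,255,255),1)
    cv2.imwrite("pics/"+n+".png",im); print(zs, manip.state()["contact_force"])
    return s
E
python3 - <<'E'
from look import *
look("p2o",[.5497,-.3396,.0275],"w200",(.5497,-.3396),.01475,(335,275,395,335))
E
```

```text
[array([ 0.5489, -0.3394,  0.0424])] [ 0.0252  0.6062 -1.4344]
```

View pics/p2o.png

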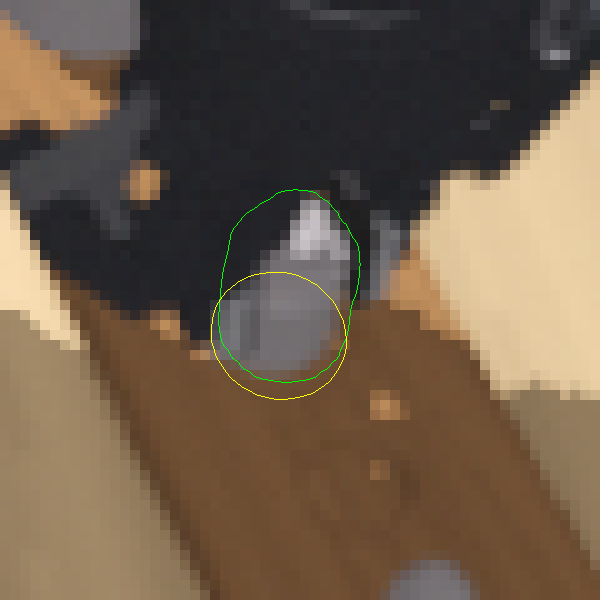

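The foot appears about 1 px up and left of the socket, roughly 2 mm towards +y and 1 mm towards -x. I'll shift to correct for that and go down gently while watching the force.

Emit:
{"api": "drive_tool", "payload": {
  "series": [0.1,-0.15,0,0,0,0,0,0,-0.3,0,0,0,0,0,-0.3,0,0,0,0,0,0,0,0,0]
}}

```text
t: 8.52
tool_pos: [0.5497, -0.3407, 0.0355]
tcp_rot: [-90.0, 0.0, -82.0]
contact_force: [0.5, 0.1, -1.7]
gripper_width: 0.301
```

```bash
python3 - <<'E'
from look import *
look("p3o",[.5497,-.3396,.022],"w200",(.5497,-.3396),.01475,(335,275,395,335))
E
```

```text
[array([ 0.5497, -0.3407,  0.0357])] [ 0.1626  0.718  -1.376 ]
```

View pics/p3o.png

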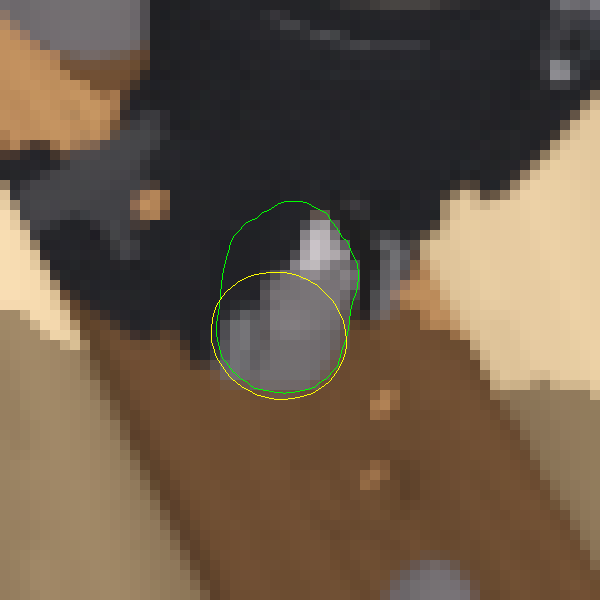

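Emit:
{"api": "drive_tool", "payload": {
  "series": [0,0,-0.2,0,0,0,0,0,-0.2,0,0,0,0,0,0,0,0,0]
}}

```text
t: 8.95
tool_pos: [0.5498, -0.3407, 0.0317]
tcp_rot: [-90.0, 0.0, -82.0]
contact_force: [1.7, -0.2, -3.7]
gripper_width: 0.299
```

Emit:
{"api": "drive_tool", "payload": {
  "series": [0,0,-0.2,0,0,0,0,0,-0.2,0,0,0,0,0,0,0,0,0]
}}

```text
t: 9.32
tool_pos: [0.5499, -0.3408, 0.0277]
tcp_rot: [-90.0, -0.0, -82.0]
contact_force: [3.4, 0.0, -3.6]
gripper_width: 0.3
```

```bash
python3 - <<'E'
from look import *
look("p4o",[.5497,-.3396,.012],"w200",(.5497,-.3396),.01475,(335,275,395,335))
E
```

```text
[array([ 0.5498, -0.3408,  0.0277])] [ 3.9985 -0.9049 -2.815 ]
```

View pics/p4o.png

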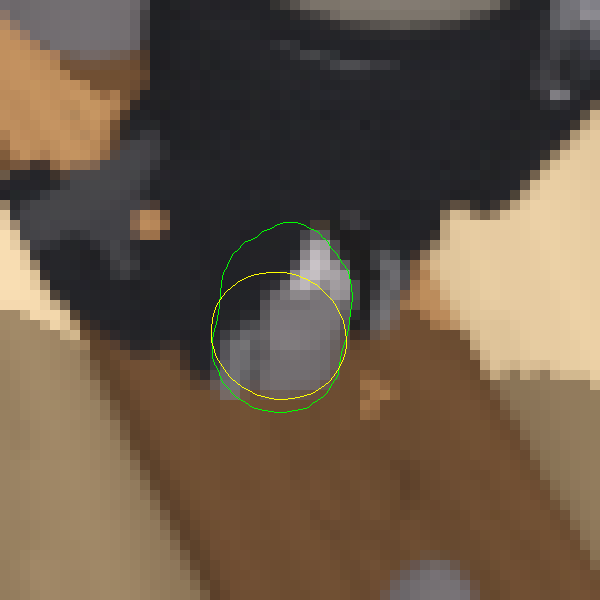

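It's entering the socket, with a slight side force along +x. I'll ease that way and continue down to the floor.

Emit:
{"api": "drive_tool", "payload": {
  "series": [0.04,0,-0.2,0,0,0,0,0,-0.15,0,0,0,0,0,-0.1,0,0,0,0,0,0,0,0,0]
}}

```text
t: 9.88
tool_pos: [0.55, -0.3407, 0.0233]
tcp_rot: [-90.0, 0.0, -82.0]
contact_force: [1.4, -0.2, -0.7]
gripper_width: 0.303
```

Emit:
{"api": "drive_tool", "payload": {
  "series": [0,0,-0.1,0,0,0,0,0,0,0,0,0]
}}

```text
t: 10.12
tool_pos: [0.55, -0.3408, 0.0232]
tcp_rot: [-90.0, -0.0, -82.0]
contact_force: [-1.9, 3.3, 5.8]
gripper_width: 0.309
```

Emit:
{"api": "drive_tool", "payload": {
  "series": [0,0,-0.1,0,0,0,0,0,0,0,0,0]
}}

```text
t: 10.38
tool_pos: [0.5501, -0.3409, 0.0232]
tcp_rot: [-90.0, -0.0, -82.0]
contact_force: [-3.7, 4.9, 14.1]
gripper_width: 0.306
```

Contact with the floor at z 0.0232, as expected. I'll unload and release.

Emit:
{"api": "drive_tool", "payload": {
  "series": [0,0,0.1,0,0,0,0,0,0,0,0,0,0,0,0,0,0,0,0,0,0,0,0,0,0,0,0,0,0,0],
  "fingers": -0.6
}}

```text
t: 11.0
tool_pos: [0.55, -0.3408, 0.0222]
tcp_rot: [-90.0, 0.0, -82.0]
contact_force: [-0.2, 0.6, -0.1]
gripper_width: 0.799
```

Emit:
{"api": "drive_tool", "payload": {
  "series": [0,0,1.5,0,0,0,0,0,4,0,0,0,0,3,5,0,0,0,0,5,2,0,0,0,0,5,0,0,0,0,0,5,0,0,0,0,0,5,0,0,0,0]
}}

```text
t: 11.88
tool_pos: [0.5502, -0.1094, 0.1488]
tcp_rot: [-89.9, -0.1, -82.0]
contact_force: [0.7, 0.1, 1.0]
gripper_width: 0.8
```

```bash
python3 - <<'E'
from look import *
s=look("p5o",[.5497,-.3396,.008],"w200",(.5497,-.3396),.01475,(335,275,395,335))
t=look("p5t",[.5497,-.3396,.008],"w200",(.5497,-.3396),.01475,(410,170,470,230),cam="top")
E
```

```text
[array([ 0.5498, -0.104 ,  0.1489])] [ 1.2211  5.0215 -0.4867]
[array([ 0.5501, -0.1067,  0.1489])] [ 0.165  -1.1037  0.4624]
```

View pics/p5o.png

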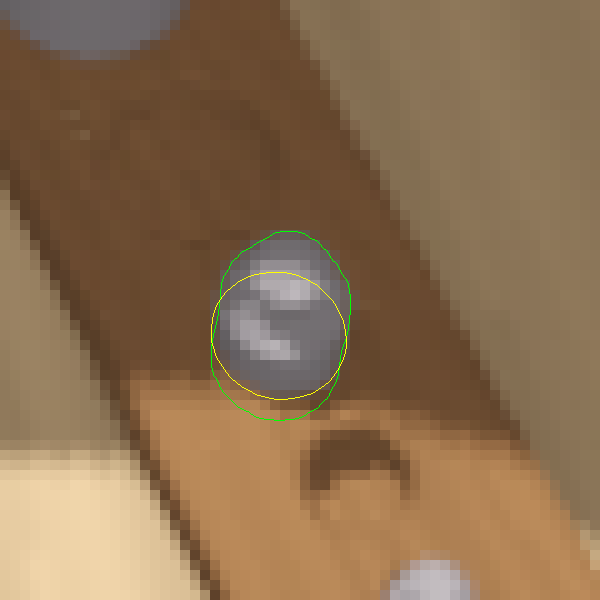

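View pics/p5t.png

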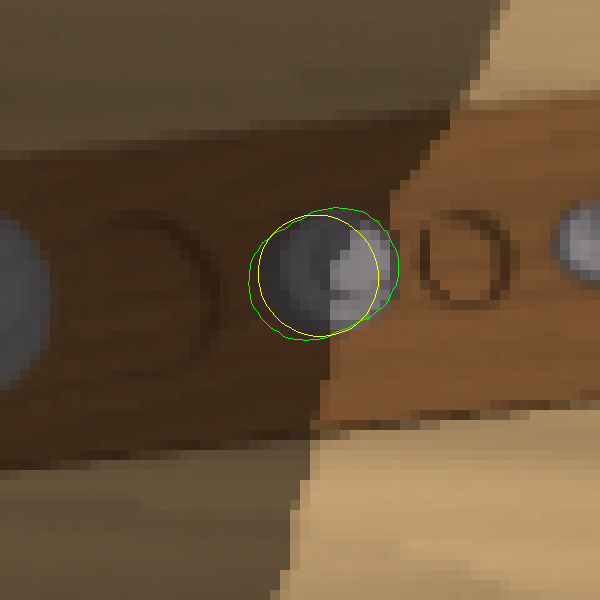

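The 200 g weight sits upright in socket 3, matching the predicted outline. Next is the 500 g weight. I'll approach tilted 45° over its knob side, so the tool is still 45° from vertical when the weight stands up.

Emit:
{"api": "drive_tool", "payload": {
  "series": [-0.5,1.5,0,0,0,10,-0.5,1.5,0,0,0,10.3,-0.5,1.6,0,-8,-4.3,0,-0.5,1.6,0,-8,-4.3,0,-0.5,1.6,0,-8,-4.3,0,-0.5,1.6,0,-8,-4.3,0,-0.4,1.6,0,-7.6,-4.1,0,0,0,0,0,0,0]
}}

```text
t: 12.98
tool_pos: [0.5148, 0.0012, 0.1462]
tcp_rot: [-90.2, -45.0, -61.3]
contact_force: [-0.4, 0.3, -0.1]
gripper_width: 0.801
```

```bash
python3 - <<'E'
from h import *
from scipy.spatial.transform import Rotation as Ro
st=manip.state(); R=Ro.from_euler("xyz",st["tcp_rot"],degrees=True).as_matrix()
print(st["tool_pos"],st["joint_positions"],"\n",R)
p=np.radians(118.3);u=np.array([np.cos(p),np.sin(p),0]);a=-np.sqrt(.5)*(u+[0,0,1]);w=np.array([np.sin(p),-np.cos(p),0])
print(a,w, R[:,1]@a,R[:,2]@w)
Rt=np.c_[np.cross(a,w),a,w]; print((Ro.from_matrix(Rt)*Ro.from_matrix(R).inv()).as_rotvec(degrees=True), "goal",np.array([.5109,.012,.019])+.015*a)
E
```

```text
[0.5148 0.0012 0.1462] [  8.1103 -26.8012 -42.5204  55.1831 -41.5224  62.2167] 
 [[ 0.3395  0.336   0.8785]
 [-0.6207 -0.6217  0.4777]
 [ 0.7067 -0.7075 -0.0025]]
[ 0.3352 -0.6226 -0.7071] [0.8805 0.4741 0.    ] 0.9999992296203113 0.9999883175406792
[ 0.0416 -0.1425 -0.2358] goal [0.5159 0.0027 0.0084]
```

Emit:
{"api": "drive_tool", "payload": {
  "series": [0.1,0.15,-3,0,0,0,0,0,-4,0,0,0,0,0,-3,0,0,0,0,0,0,0,0,0]
}}

```text
t: 13.48
tool_pos: [0.5161, -0.0005, 0.0459]
tcp_rot: [-90.3, -44.8, -61.6]
contact_force: [0.1, 0.1, 0.4]
gripper_width: 0.793
```

```bash
python3 - <<'E'
from h import *
t=capture("top");s=capture("side")
a=cv2.resize(t["img"][165:240,250:345],None,fx=4,fy=4,interpolation=3);b=cv2.resize(s["img"][150:225,270:365],None,fx=4,fy=4,interpolation=3)
cv2.imwrite("pics/g5.png",np.hstack([a,b])[:,:,::-1]); st=manip.state();print(st["tool_pos"],st["joint_positions"])
E
```

```text
[0.5182 0.     0.0491] [  7.9201 -19.7707 -47.8311  42.7705 -41.4947  62.4028]
```

View pics/g5.png

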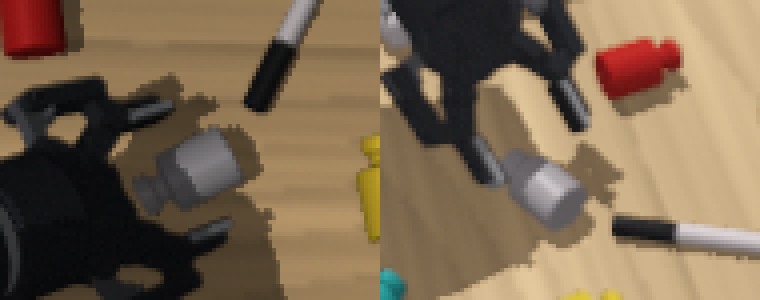

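The fingers straddle the steel weight. I'll finish the descent.

Emit:
{"api": "drive_tool", "payload": {
  "series": [-0.1,0.2,-1.5,0,0,0,0,0,-1.2,0,0,0,0,0,-0.5,0,0,0,0,0,0,0,0,0,0,0,0,0,0,0]
}}

```text
t: 14.2
tool_pos: [0.5163, 0.0028, 0.0156]
tcp_rot: [-90.0, -45.0, -61.7]
contact_force: [0.1, 0.3, 0.3]
gripper_width: 0.801
```

Emit:
{"api": "drive_tool", "payload": {
  "series": [0,0,-0.4,0,0,0,0,0,-0.3,0,0,0,0,0,0,0,0,0,0,0,0,0,0,0]
}}

```text
t: 14.7
tool_pos: [0.5161, 0.0027, 0.0083]
tcp_rot: [-90.0, -45.0, -61.7]
contact_force: [-0.0, 0.1, -0.1]
gripper_width: 0.799
```

Emit:
{"api": "drive_tool", "payload": {
  "series": [0,0,0,0,0,0,0,0,0,0,0,0,0,0,0,0,0,0,0,0,0,0,0,0,0,0,0,0,0,0,0,0,0,0,0,0],
  "fingers": 1,
  "squeeze": 70
}}

```text
t: 15.45
tool_pos: [0.5164, 0.0027, 0.0088]
tcp_rot: [-90.0, -45.0, -61.7]
contact_force: [-1.1, 2.7, 5.7]
gripper_width: 0.423
```

Emit:
{"api": "drive_tool", "payload": {
  "series": [0,0,1,0,0,0,0,0,3,0,0,0,0,1,4,0,0,0,-0.5,1,3,0,0,0,-0.5,1.5,0,8.8,4.7,0,-0.5,1.5,0,8.8,4.7,0,-0.5,1.5,0,8.8,4.7,0,0,0,0,8.8,4.7,0]
}}

```text
t: 16.45
tool_pos: [0.4954, 0.069, 0.119]
tcp_rot: [-89.8, -4.7, -61.7]
contact_force: [0.6, 0.5, -5.9]
gripper_width: 0.423
```

Emit:
{"api": "drive_tool", "payload": {
  "series": [0,0,0,8.8,4.8,0,0,0,0,8.8,4.8,0,0,0,0,8.8,4.8,0,0,0,0,8.8,4.8,0,0,0,0,8.8,4.7,0,0,0,0,0,0,0]
}}

```text
t: 17.2
tool_pos: [0.4942, 0.0667, 0.1129]
tcp_rot: [-90.8, 45.5, -62.4]
contact_force: [-0.5, -0.5, -5.2]
gripper_width: 0.424
```

```bash
python3 - <<'E'
from h import *
from scipy.spatial.transform import Rotation as Ro
t=capture("top");s=capture("side")
a=cv2.resize(t["img"][140:215,230:325],None,fx=4,fy=4,interpolation=3);b=cv2.resize(s["img"][115:190,265:360],None,fx=4,fy=4,interpolation=3)
cv2.imwrite("pics/g6.png",np.hstack([a,b])[:,:,::-1]); st=manip.state();print(st["tool_pos"],st["joint_positions"],st["contact_force"],st["gripper_width"])
R=Ro.from_euler("xyz",st["tcp_rot"],degrees=True).as_matrix()
p=np.radians(118.3);u=np.array([np.cos(p),np.sin(p),0]);a=np.sqrt(.5)*(u-[0,0,1]);w=np.array([np.sin(p),-np.cos(p),0])
Rt=np.c_[np.cross(a,w),a,w]; print((Ro.from_matrix(Rt)*Ro.from_matrix(R).inv()).as_rotvec(degrees=True))
E
```

```text
[0.496  0.0675 0.118 ] [-23.6804  26.7764   5.7114 107.1314  25.6773  29.0822] [-0.2928  0.0848 -4.0884] 0.42539890355432736
[ 0.1651 -0.104   0.0161]
```

View pics/g6.png

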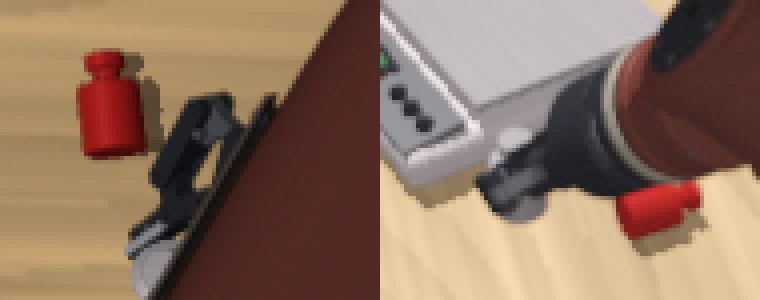

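Emit:
{"api": "drive_tool", "payload": {
  "series": [0,0,-3,0,0,0,0,0,-3,0,0,0,0,0,-2,0,0,0,0,0,-0.8,0,0,0,0,0,0,0,0,0,0,0,0,0,0,0]
}}

```text
t: 18.05
tool_pos: [0.4966, 0.0675, 0.0314]
tcp_rot: [-90.1, 44.9, -61.8]
contact_force: [-0.5, -0.9, -5.4]
gripper_width: 0.422
```

```bash
python3 - <<'E'
from h import *
t=capture("top");s=capture("side")
b=cv2.resize(s["img"][130:205,265:360],None,fx=7,fy=7,interpolation=3)
cv2.imwrite("pics/g7.png",b[:,:,::-1]); st=manip.state();print(st["tool_pos"],st["joint_positions"],st["contact_force"],st["gripper_width"])
E
```

```text
[0.4966 0.0675 0.0311] [-23.6983  32.052    3.0278  99.1863  25.7498  28.9872] [ 0.4679 -0.6358 -5.4079] 0.42113748063114015
```

View pics/g7.png

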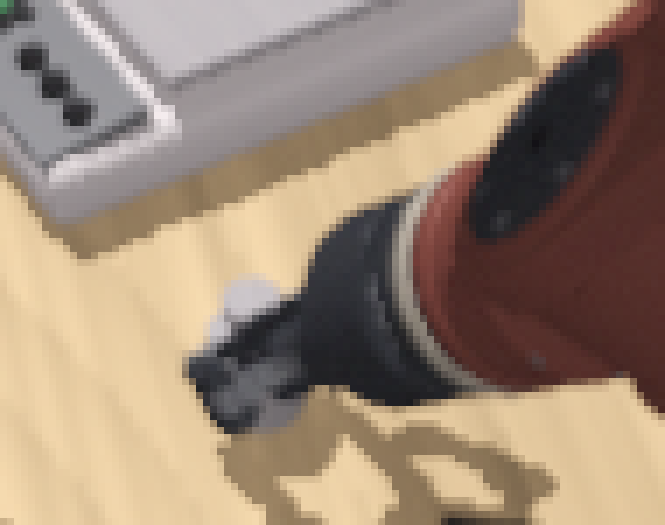

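Upright in the grip and clear of everything. I'll lower it to contact.

Emit:
{"api": "drive_tool", "payload": {
  "series": [0,0,-0.4,0,0,0,0,0,-0.3,0,0,0,0,0,0,0,0,0]
}}

```text
t: 18.52
tool_pos: [0.4959, 0.0677, 0.0231]
tcp_rot: [-90.2, 45.0, -61.8]
contact_force: [0.3, 0.2, -4.6]
gripper_width: 0.421
```

Emit:
{"api": "drive_tool", "payload": {
  "series": [0,0,-0.15,0,0,0,0,0,0,0,0,0]
}}

```text
t: 18.77
tool_pos: [0.4961, 0.0677, 0.0227]
tcp_rot: [-90.2, 45.0, -61.8]
contact_force: [-1.6, -0.8, 5.7]
gripper_width: 0.42
```

Emit:
{"api": "drive_tool", "payload": {
  "series": [0,0,-0.05,0,0,0,0,0,0,0,0,0,0,0,0,0,0,0,0,0,0,0,0,0,0,0,0,0,0,0],
  "fingers": -0.6
}}

```text
t: 19.4
tool_pos: [0.4961, 0.0677, 0.0213]
tcp_rot: [-90.2, 45.0, -61.8]
contact_force: [0.7, 0.7, 0.2]
gripper_width: 0.799
```

Emit:
{"api": "drive_tool", "payload": {
  "series": [0.3,-0.6,0.7,0,0,0,1,-1.9,2.1,0,0,0,1.5,-2.8,3.2,0,0,0,1,-1.9,3,0,0,0,0,0,3,0,0,0]
}}

```text
t: 20.02
tool_pos: [0.5348, -0.0061, 0.1425]
tcp_rot: [-90.1, 45.0, -61.9]
contact_force: [-0.3, -0.1, -1.6]
gripper_width: 0.803
```

```bash
python3 - <<'E'
from look import *
s=look("g8s",[.502,.058,0],"w500",(.502,.058),.019,(280,150,340,210))
t=look("g8t",[.502,.058,0],"w500",(.502,.058),.019,(235,175,295,235),cam="top")
for c in(s,t):
  print([(np.round(r["location"],4),round(r["p"],2)) for r in models.spot_in(c,"weight_500g")])
E
```

```text
[array([ 0.5355, -0.0058,  0.1466])] [0.9166 0.4224 3.813 ]
[array([ 0.5355, -0.0056,  0.1448])] [ 0.0684 -0.5528  0.0348]
[(array([ 0.3768, -0.086 ,  0.0342]), 0.81), (array([ 0.4175, -0.1847,  0.0303]), 0.79), (array([0.4976, 0.0494, 0.0432]), 0.53), (array([ 0.504 , -0.119 ,  0.0312]), 0.53), (array([ 0.5449, -0.3477,  0.0229]), 0.2)]
[(array([0.6086, 0.1039, 0.0317]), 0.93), (array([0.5   , 0.0521, 0.0447]), 0.53)]
```

View pics/g8s.png

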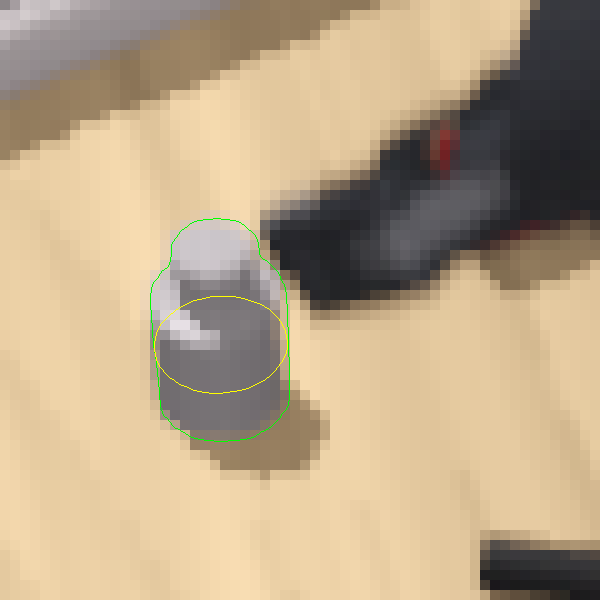

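View pics/g8t.png

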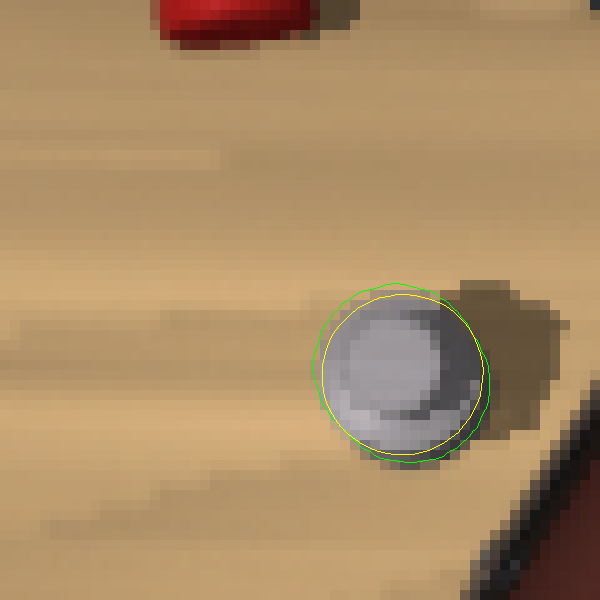

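The 500 g weight stands upright at about (0.501, 0.058). I'll re-grip it from straight above.

Emit:
{"api": "drive_tool", "payload": {
  "series": [-0.5,1,0.3,-8,-4.3,0,-0.5,1,0,-8,-4.3,0,-0.5,1,0,-8,-4.3,0,-0.5,1,0,-8,-4.3,0,-0.5,1,0,-7.6,-4.1,0,-0.5,1,0,0,0,-10,-0.4,0.4,0,0,0,-10.3,0,0,0,0,0,0]
}}

```text
t: 21.22
tool_pos: [0.4993, 0.0601, 0.1434]
tcp_rot: [-90.2, 0.1, -82.0]
contact_force: [-0.5, -0.4, -0.2]
gripper_width: 0.798
```

```bash
python3 - <<'E'
from h import *
from scipy.spatial.transform import Rotation as Ro
st=manip.state();print(st["tool_pos"],st["tcp_rot"],st["joint_positions"])
print((Ro.from_euler("xyz",[-90,0,-82.2],degrees=True)*Ro.from_euler("xyz",st["tcp_rot"],degrees=True).inv()).as_rotvec(degrees=True))
E
```

```text
[0.4993 0.0601 0.1434] [-90.1659   0.0633 -81.9759] [ -8.0737 -10.8537 -19.9326  81.0981   0.0148  73.9021]
[-0.0398 -0.1731 -0.2242]
```

Emit:
{"api": "drive_tool", "payload": {
  "series": [0.15,-0.15,-4,0,0,0,0,0,-4,0,0,0,0,0,-2,0,0,0,0,0,-1.5,0,0,0,0,0,-0.5,0,0,0,0,0,-0.3,0,0,0,0,0,0,0,0,0]
}}

```text
t: 22.1
tool_pos: [0.502, 0.0581, 0.0219]
tcp_rot: [-90.0, 0.0, -82.1]
contact_force: [0.3, 1.0, -0.7]
gripper_width: 0.8
```

```bash
python3 - <<'E'
from h import *
t=capture("top");s=capture("side")
a=cv2.resize(t["img"][165:240,230:325],None,fx=4,fy=4,interpolation=3);b=cv2.resize(s["img"][140:215,260:355],None,fx=4,fy=4,interpolation=3)
cv2.imwrite("pics/g9.png",np.hstack([a,b])[:,:,::-1]); st=manip.state();print(st["tool_pos"])
E
```

```text
[0.5021 0.0581 0.022 ]
```

View pics/g9.png

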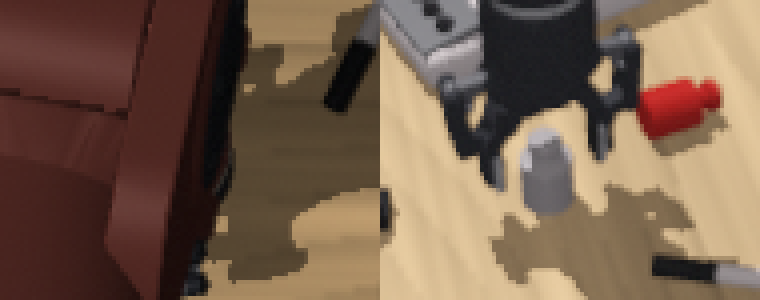

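Emit:
{"api": "drive_tool", "payload": {
  "series": [-0.08,0,-0.15,0,0,0,0,0,0,0,0,0]
}}

```text
t: 22.45
tool_pos: [0.5007, 0.0582, 0.0199]
tcp_rot: [-90.1, 0.0, -82.1]
contact_force: [-0.0, 0.2, -0.1]
gripper_width: 0.803
```

Emit:
{"api": "drive_tool", "payload": {
  "series": [0,0,0,0,0,0,0,0,0,0,0,0,0,0,0,0,0,0,0,0,0,0,0,0,0,0,0,0,0,0],
  "fingers": 1,
  "squeeze": 60
}}

```text
t: 23.08
tool_pos: [0.5011, 0.0582, 0.0202]
tcp_rot: [-90.0, 0.0, -82.1]
contact_force: [-0.6, 0.5, 5.4]
gripper_width: 0.426
```

Emit:
{"api": "drive_tool", "payload": {
  "series": [0,0,1,0,0,0,0,0,4,0,0,0,0.4,-3,5,0,0,0,0.6,-5,2,0,0,0,0.6,-5.5,0,0,0,0,0.6,-5.5,0,0,0,0,0.6,-5.5,0,0,0,0,0.5,-5,0,0,0,0]
}}

```text
t: 24.08
tool_pos: [0.5331, -0.2385, 0.1393]
tcp_rot: [-90.2, 0.1, -82.1]
contact_force: [0.7, 0.6, -3.5]
gripper_width: 0.42
```

Emit:
{"api": "drive_tool", "payload": {
  "series": [0.5,-3.9,0,0,0,0,0.5,-2,0,0,0,0,0,0,-2,0,0,0,0,0,-2,0,0,0,0,0,0,0,0,0,0,0,0,0,0,0]
}}

```text
t: 24.82
tool_pos: [0.5437, -0.2951, 0.0999]
tcp_rot: [-90.1, 0.1, -82.0]
contact_force: [-0.0, 0.4, -3.9]
gripper_width: 0.424
```

```bash
python3 - <<'E'
from look import *
p=manip.state()["tool_pos"]
s=look("h1s",[p[0],p[1],p[2]-.0202],"w500",(.544,-.296),.01975,(325,240,385,300))
t=look("h1t",[p[0],p[1],p[2]-.0202],"w500",(.544,-.296),.01975,(395,165,455,225),cam="top")
E
```

```text
[array([ 0.5441, -0.2955,  0.1005])] [-0.006   0.2399 -3.8056]
[array([ 0.5442, -0.2957,  0.1008])] [ 0.5552  0.1978 -4.6003]
```

View pics/h1s.png

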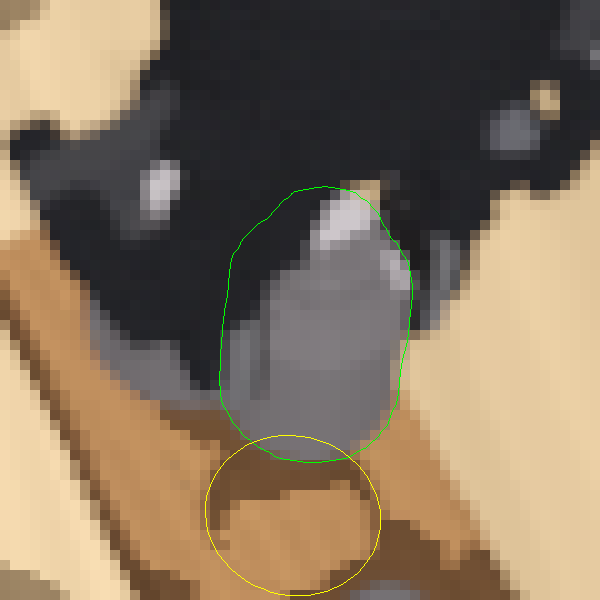

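View pics/h1t.png

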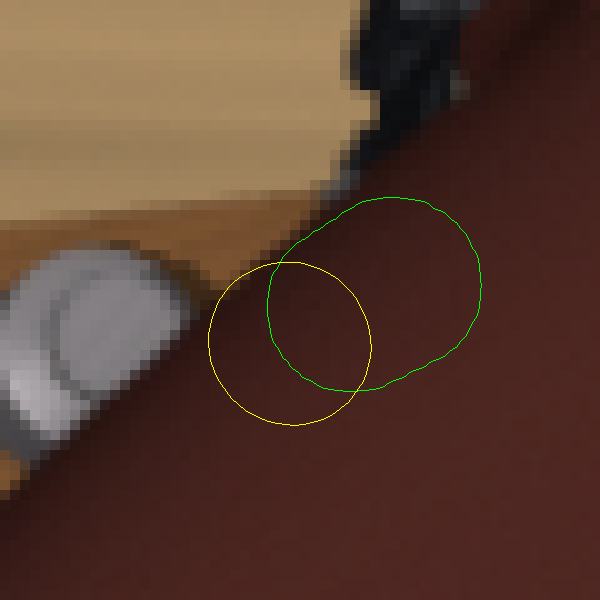

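The weight in hand matches the prediction to within half a pixel and is centred over socket 4. I'll lower it.

Emit:
{"api": "drive_tool", "payload": {
  "series": [0,0,-2.5,0,0,0,0,0,-2,0,0,0,0,0,-0.8,0,0,0,0,0,0,0,0,0]
}}

```text
t: 25.42
tool_pos: [0.5435, -0.2955, 0.0464]
tcp_rot: [-90.1, 0.1, -82.1]
contact_force: [-0.3, 0.4, -4.7]
gripper_width: 0.423
```

```bash
python3 - <<'E'
from look import *
p=manip.state()["tool_pos"]
s=look("h2s",[p[0],p[1],p[2]-.0202],"w500",(.5438,-.2957),.01975,(325,240,385,300))
E
```

```text
[array([ 0.5439, -0.2959,  0.0472])] [-0.744   0.4147 -4.8255]
```

View pics/h2s.png

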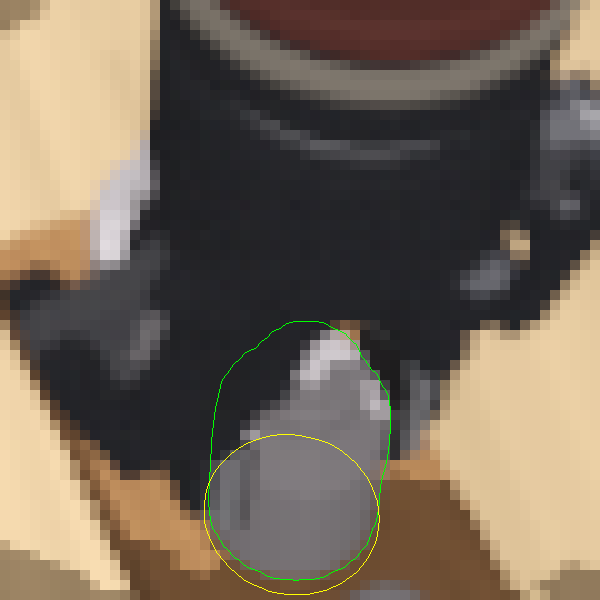

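Emit:
{"api": "drive_tool", "payload": {
  "series": [0,0,-0.3,0,0,0,0,0,-0.3,0,0,0,0,0,0,0,0,0]
}}

```text
t: 25.85
tool_pos: [0.5438, -0.2958, 0.0408]
tcp_rot: [-90.1, 0.0, -82.1]
contact_force: [0.1, 0.3, -5.2]
gripper_width: 0.425
```

Emit:
{"api": "drive_tool", "payload": {
  "series": [0,0,-0.15,0,0,0,0,0,-0.1,0,0,0,0,0,0,0,0,0]
}}

```text
t: 26.22
tool_pos: [0.5437, -0.2957, 0.0382]
tcp_rot: [-90.1, 0.1, -82.1]
contact_force: [0.0, 0.6, -5.1]
gripper_width: 0.421
```

No force with the foot about 4 mm into the socket. I'll continue.

Emit:
{"api": "drive_tool", "payload": {
  "series": [0,0,-0.3,0,0,0,0,0,-0.3,0,0,0,0,0,-0.2,0,0,0,0,0,0,0,0,0]
}}

```text
t: 26.72
tool_pos: [0.5437, -0.2957, 0.03]
tcp_rot: [-90.1, 0.1, -82.1]
contact_force: [1.2, 1.2, -6.4]
gripper_width: 0.418
```

Emit:
{"api": "drive_tool", "payload": {
  "series": [0,0,-0.15,0,0,0,0,0,-0.1,0,0,0,0,0,0,0,0,0]
}}

```text
t: 27.1
tool_pos: [0.5438, -0.2957, 0.0284]
tcp_rot: [-90.1, 0.0, -82.1]
contact_force: [-2.6, 4.3, 2.4]
gripper_width: 0.425
```

Emit:
{"api": "drive_tool", "payload": {
  "series": [0,0,-0.1,0,0,0,0,0,0,0,0,0]
}}

```text
t: 27.35
tool_pos: [0.5439, -0.2958, 0.0283]
tcp_rot: [-90.1, 0.0, -82.1]
contact_force: [-5.2, 6.9, 11.3]
gripper_width: 0.421
```

Emit:
{"api": "drive_tool", "payload": {
  "series": [0,0,0.1,0,0,0,0,0,0,0,0,0,0,0,0,0,0,0,0,0,0,0,0,0,0,0,0,0,0,0],
  "fingers": -0.6
}}

```text
t: 27.98
tool_pos: [0.5437, -0.2958, 0.0278]
tcp_rot: [-90.1, 0.0, -82.1]
contact_force: [-0.2, 0.5, -0.3]
gripper_width: 0.796
```

Emit:
{"api": "drive_tool", "payload": {
  "series": [0,0,1.5,0,0,0,0,0,4,0,0,0,0,0,5,0,0,0,0,4,3,0,0,0,0,5,0,0,0,0,0,5,0,0,0,0,0,5,0,0,0,0,0,5,0,0,0,0]
}}

```text
t: 28.98
tool_pos: [0.5438, -0.0543, 0.1642]
tcp_rot: [-90.0, 0.0, -82.1]
contact_force: [0.3, 0.2, -0.3]
gripper_width: 0.803
```

Emit:
{"api": "drive_tool", "payload": {
  "series": [0,4,0,0,0,0,0,0,0,0,0,0,0,0,0,0,0,0]
}}

```text
t: 29.35
tool_pos: [0.544, -0.0162, 0.1636]
tcp_rot: [-90.0, 0.0, -82.1]
contact_force: [0.2, 0.2, -0.1]
gripper_width: 0.799
```

```bash
python3 - <<'E'
from look import *
s=look("h3s",[.5438,-.2957,.008],"w500",(.5438,-.2957),.01975,(320,235,400,350),sc=5)
t=look("h3t",[.5438,-.2957,.008],"w500",(.5438,-.2957),.01975,(380,170,490,230),cam="top",sc=7)
save(s,"end_s",s=1.25);save(t,"end_t",s=1.25); print(manip.state()["t"])
E
```

```text
[array([ 0.544 , -0.0166,  0.1634])] [-0.2395 -0.6092 -0.0818]
[array([ 0.5439, -0.0168,  0.1632])] [ 0.5153  1.1799 -0.3195]
29.45
```

View pics/h3s.png

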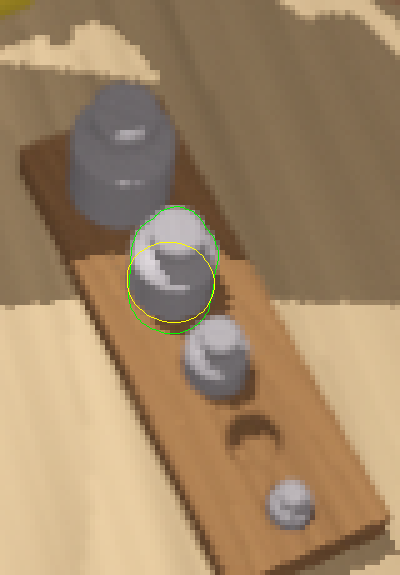

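View pics/h3t.png

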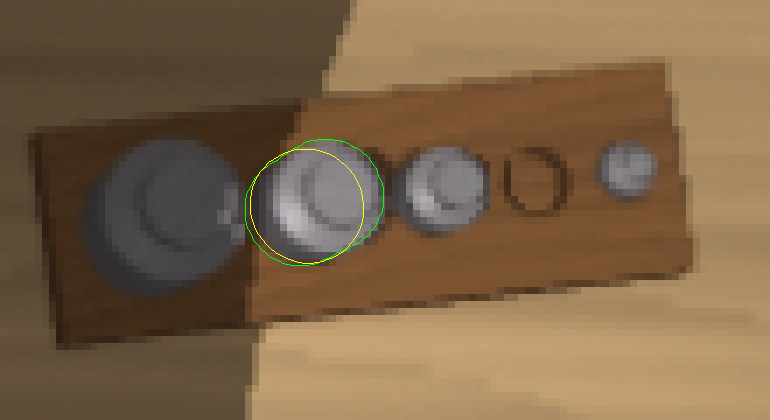

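View pics/end_s.png

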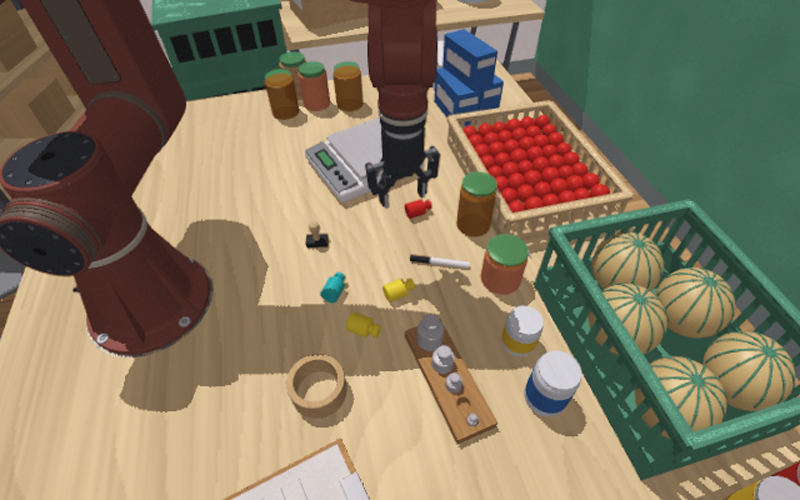

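View pics/end_t.png

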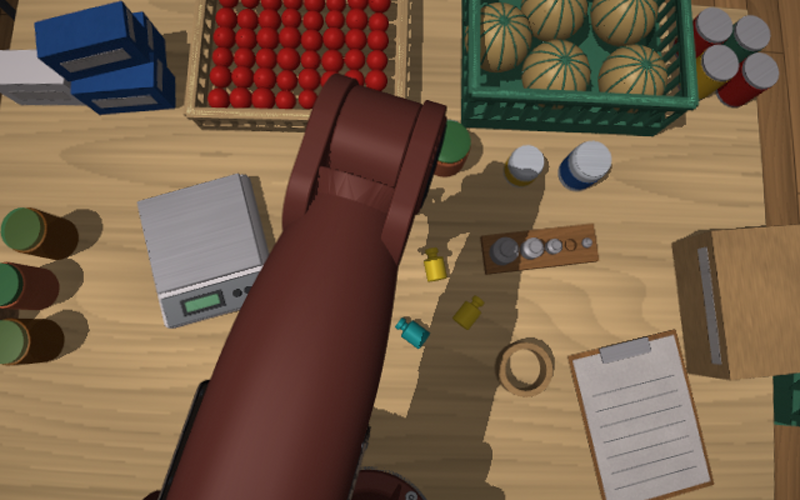

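Both weights are upright, and their knob tops match the seated outlines. Side view of the block: 500 g at about (354,290), 200 g at about (363,305), 1 kg and 50 g still in place. The bystanders haven't moved and the arm is clear. Handing in.

```bash
python3 -c "
from rig import order,manip
print(order.hand_in(), manip.state()['t'])"
```

```text
the job is handed in; nothing more can be done
the job is handed in; nothing more can be done
```

Both check weights are in the block, and I handed the job in at about 29.5 s of the 67 s allowed.

- **200 g:** I lifted it off the platter and lowered it into the 29.5 mm socket until it touched the floor. The foot was about 1–2 mm off-centre in the camera view before insertion, so I corrected for that. A side force of about 4 N during insertion went away after a small shift.
- **500 g:** I gripped the steel one with the tool tilted 45°, turned it upright and stood it on the table. I then gripped it again from above and lowered it into the 39.5 mm socket to floor contact.

**Last checks:** The final pictures show both weights upright at seated height. The 50 g and 1 kg weights are still in their sockets, and the 100 g socket is still empty. Every bystander and look-alike in view is where it was. In the top view the arm hid some of them, but the side view shows those. Insertion forces stayed under about 15 N in the readings. The remaining disagreement between the cameras and the arm was about 1–2 mm, mostly in y. One early check failed: the side-view outline fit of the 200 g weight did not work, so I checked its position with an overlay instead.

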